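Turn the hall heating up one click and enter it

ROBOT

A 7-joint arm with a two-finger parallel gripper is mounted at the origin on the work surface. World frame = base frame: x ahead of the robot, y to its left, z up, the work surface at z = 0. Lengths are in m, angles in degrees, forces in N, time in s.
With the tool pointing down it reaches from about 0.4 to 0.875 m from the base axis. Payload 6.5 kg.
Tool frame: the origin (TCP) lies on the centre line of the jaws, within the pads' length; the fingertips stand 17 mm ahead of it and the grasp point (between the pads) lies 2 mm behind it; x points along the fingers, z is the direction in which the jaws open and shut, and the axes are right-handed (so a half turn about x gives the same grasp; the last joint's range is limited). The gripper opens to 85 mm and grips with 20 to 120 N. Pads are 22 mm wide; open, the fingers measure 114 mm over their backs; the gripper's body (76 mm by 85 mm) begins 54 mm behind the grasp point. The pads swing forward as they close: fully open they stand 13 mm farther back than shut.
Start: joints at [-79.939, 30.733, -0.252, 88.115, 0.149, 61.152, -4.079], TCP at [0.156, 0.631, 0.248] pointing down, gripper open.
Joint ranges: [-154.64, 154.64], [-21.42, 123.67], [-72.66, 72.17], [13.99, 137.28], [-74.86, 254.86], [10.95, 109.41], [-158.01, 158.01]. Speed limits (degrees/s): [136.94, 136.94, 180, 180, 180, 180, 180].

INTERFACE

Orientations are given as [roll, pitch, yaw] about the fixed x, y, z axes, in that order (R = Rz(yaw) Ry(pitch) Rx(roll)).
In Python, from plant import ctrl, read_camera, job gives the robot as it stands.
- The arm moves only by the shell command python3 -m inch 'ROWS' [FORCE]. ROWS is JSON, a list of rows, each a list of 3 entries, a list of its own where there are three numbers: the closure, from 0 (fully open) to 1 (shut), then the shift along the tool's x, y, z in m, then the turn, a rotation vector about the tool's x, y, z in rad. In form: [[jaw, [x, y, z], [wx, wy, wz]], ...]. A call has 1 to 5 rows; each row is the pose to reach, as a shift and turn from the pose commanded when the call began, along the tool's axes at that moment; what a row does not reach only later rows make up. A row lasts 1/12 s, in which the tool goes at most 41.7 mm and 7.16 degrees, less where a joint would pass 70% of its speed; a pose out of reach is approached as far as the arm can. A call with a gripper value outside its range is refused whole. The fingers move at their own pace and stop on an object; FORCE is the grip in N (left out, the last holds). Time passes only in rows, so rows that repeat a pose let the fingers close. It gives the time, the measured TCP pose, the force and the opening at its end, in the units of the state.
- ctrl.read_state(): the state, without advancing time (a new reading comes with each control period).
- read_camera(name): name is "scene" or "top" or "wrist"; returns a dict with "img" (420x560x3 uint8, red, green, blue), "z_map" (420x560 float32, m along the optical axis (not along the pixel's ray), 0 where there is no reading), "intrinsics" (3x3 intrinsics, pixels), "T" (4x4, takes a point from camera to world coordinates). Camera axes: x right, y down, z forward; pixel columns grow to the right and rows downward; lengths in m; the calibration is good to about 2 mm. A picture is of the moment at which its call begins.
- job.finish_job(): hands the job in, once; it reports no verdict.
The state is a dict: "time_s": time; "joints": joint angles; "joint_velocities": joint speeds; "joint_efforts": joint torques, N m; "eef_pos": TCP position; "orientation": TCP orientation; "wrist_force": force on the tool from outside, world axes, zero at the start; "moment": the same for the moment, N m; "gripper_width": finger opening in m.
Only numpy, scipy, OpenCV 4.12 (cv2) and the standard library are available. Lean on these libraries where they do the work, as an engineer would, in place of code of your own. Each camera call takes 0.05 s, during which the arm holds its last target. There are 200 camera calls.

TASK

Turn the heating up by one step: with a fingertip, drag the knurled dial of the heating control clockwise (seen from above) until it clicks into the next notch, one notch only and not a notch the other way, and let go of it. Then press the round button beside the dial fully down and let it come up again. Use fingertip friction only, pinch or lift nothing, and leave the bowl, the keys and the paperweight where they are.

Things in the scene. Friction and masses are not known exactly. Their poses are not given: they have to be found in the camera images.
- control: white heating control, a flat box 130 x 220 x 36 mm (x, y, z), screwed to the shelf. Origin: centre of its underside; z up. Its dial is in the half towards its +y, its button in the half towards its -y. On its top lie a flat black display, four screw heads and seven thin black tick marks around the dial, one every 30 degrees.
- dial_top (a point): centre of the flat top face of the dial, on the dial's upright axis, 56 mm above the shelf; at (0, +42, 56) mm in the control's frame; fixed to the control, it does not turn. The dial is a disc, coated all over in grippy dark rubber (friction roughly 1, so 5 to 10 N of fingertip pressure drags it), 92 mm in diameter and 18 mm thick with a knurled rim (bare, 2 mm above the white box); its flat face is free all over, with a thin flush white pointer line near the edge.
- dial (a joint): angle of the dial (rad), growing clockwise seen from above. It starts at rest in the notch at 0, its pointer on the middle tick (towards the control's -x). Notches every 30 degrees (0.524 rad); next one clockwise is 0.524. A click spring needs about 0.055 N m to pass the hump half-way between notches and then pulls the dial to the nearest notch when it is let go; friction 0.01 N m. The dial cannot be pushed down.
- enter_top (a point): centre of the top of the round grey push button, 28 mm in diameter, in a low grey housing 44 mm across and 12 mm high, so that the button top stands 58 mm above the shelf and 10 mm above its housing; at (+25, -68, 58) mm in the control's frame. Pressed straight down against a spring.
- enter (a joint): travel of the push button (m): 0 is up, 0.006 fully down; fully down takes 5 N; it springs back when let go.
- bowl: loose tan clay bowl, 110 mm across, 45 mm high, on the shelf beside the control. Origin: centre of its underside. Not to be moved.
- keys: loose pewter key ring with two keys lying flat, about 95 x 50 mm, 5 mm thick. Origin: centre of the ring, on the shelf. Not to be moved.
- paperweight: loose lime glass paperweight, a dome 68 mm across and 43 mm high. Origin: centre of its underside. Not to be moved.

How it is judged (in metres and radians):
On the way, in this order (a step that is already met when the one before it is completed fails the run):
1. the dial stands in the next notch clockwise (value of joint dial between 0.4 and 0.65 rad and contact force between the fingers and dial below 0.1 N and value of joint enter below 0.001 m), for 0.2 s.
2. the button is pressed fully down, the dial still in that notch (value of joint enter above 0.005 m and value of joint dial between 0.4 and 0.65 rad), for 0.05 s.
At the end, for the whole second after the job is handed in: the dial rests in the first notch clockwise (0.524 rad, within 0.085), the button is up again (within 1 mm), and bowl, keys and paperweight are within 15 mm of where they stood (value of joint dial between 0.44 and 0.61 rad and value of joint enter below 0.001 m and distance of each of bowl, keys, paperweight from where it was at the start of the episode below 0.015 m); the robot touches nothing.
It fails at once if the dial is turned past the hump into the second notch (value of joint dial above 0.8 rad).
It fails at once if the dial is turned the wrong way, over the hump behind it (value of joint dial below -0.27 rad).
It fails at once if the bowl, keys or paperweight are pushed or lifted from their place (distance of any of bowl, keys, paperweight from where it was at the start of the episode above 0.02 m).
It also fails if it takes over 45 s, if anything falls off the work surface, if the arm or the gripper's body presses on something with over 40 N, if the wrist force passes 120 N, or if a joint passes its speed limit or range.

## Working session

There is one attempt and no reset: what is moved stays moved. The work goes in short steps, Python scripts to look and compute and a shell command to move; the robot and the scene stay as the last step left them, time stands still between calls to the robot, and variables do not carry over. Pictures are saved under pics/ and viewed, about 8 in all and at most 12, crops included, and the job is handed in when it is done.

```bash
mkdir -p pics; ls; python3 - <<'E'
from plant import ctrl, read_camera, job
import cv2,numpy as np
s=ctrl.read_state(); print(s)
for n in("top","scene"):
    c=read_camera(n); cv2.imwrite(f"pics/{n}0.png",c["img"][:,:,::-1]); np.savez(f"{n}0.npz",**c); print(n,c["intrinsics"],c["T"])
E
```

```text
pics
{'time_s': 0.0, 'joints': array([-79.93804163,  30.77736362,  -0.25325672,  88.17026207,
         0.1469393 ,  61.15131689,  -4.07895008]), 'joint_velocities': array([-0.03782564, -0.01269221,  0.04958752,  0.01407255,  0.14831705,
        0.02924466, -0.07164745]), 'joint_efforts': array([ 1.44457804e-04, -5.83421230e+01,  1.04866639e+00, -2.59097350e+01,
        1.23311163e-02,  9.70064808e-03,  8.91339397e-06]), 'eef_pos': array([0.15552601, 0.63050617, 0.2474177 ]), 'orientation': array([-176.50818326,   89.90137937, -100.36038242]), 'wrist_force': array([ 0.24228334,  0.47253657, -0.1268031 ]), 'moment': array([-0.04260195, -0.0217356 , -0.00618569]), 'gripper_width': 0.0856959485699515}
top [[536.67383888   0.         285.42682622]
 [  0.         536.67383888 212.91838066]
 [  0.           0.           1.        ]] [[-0.00601139 -0.98055164  0.19616915  0.40084491]
 [-0.99997194  0.0067716   0.00320476  0.03661861]
 [-0.00447081 -0.19614438 -0.98056483  1.07409698]
 [ 0.          0.          0.          1.        ]]
scene [[532.39248401   0.         285.28367675]
 [  0.         532.39248401 213.36356601]
 [  0.           0.           1.        ]] [[ 0.70985996  0.59137276 -0.38259261  0.9944572 ]
 [ 0.70431536 -0.59118337  0.39299122 -0.38281669]
 [ 0.00622191 -0.54843458 -0.83617032  0.97102581]
 [ 0.          0.          0.          1.        ]]
```

View pics/top0.png

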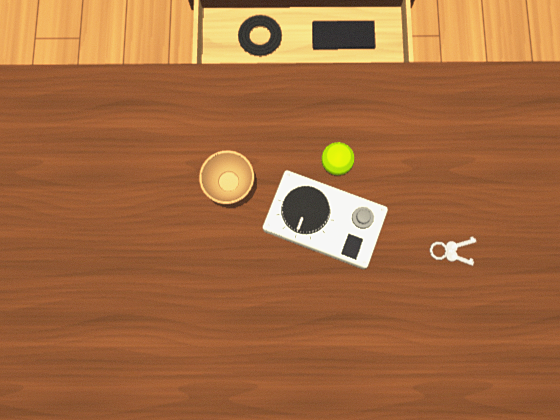

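The top view shows the dial at about (305,210), the button at (363,217), the bowl at (227,178), the paperweight at (338,158) and the keys at (455,250). Next I measure the positions.

```bash
cat > h.py <<'E'
import numpy as np,cv2
def cloud(c):
    z=c["z_map"]; K=c["intrinsics"]; v,u=np.indices(z.shape)
    P=np.stack([(u-K[0,2])/K[0,0]*z,(v-K[1,2])/K[1,1]*z,z],-1)
    return P@c["T"][:3,:3].T+c["T"][:3,3]
def centres(c):
    W=cloud(c); I=c["img"].astype(int); z=W[...,2]
    xy=W[...,:2]
    box=(I.min(-1)>180)&(z>.025)&(z<.046)&(abs(xy[...,0]-.45)<.25)&(abs(xy[...,1])<.2)
    blk=(I.max(-1)<75)&(z>.050)&(z<.064)
    return W,box,blk
E
python3 - <<'E'
import numpy as np,cv2
from h import *
c=np.load("top0.npz"); W,box,blk=centres(c)
n,l,s,_=cv2.connectedComponentsWithStats(blk.astype(np.uint8))
k=1+s[1:,4].argmax(); m=(l==k).astype(np.uint8); print("blk",s[k])
p=cv2.findContours(m,0,2)[0]; p=max(p,key=len)[:,0]
(x,y),r=cv2.minEnclosingCircle(W[p[:,1],p[:,0],:2].astype(np.float32)); print("dial",x,y,r,np.median(W[l==k][:,2]))
bp=W[box]; rr=cv2.minAreaRect(bp[:,:2].astype(np.float32)); print("box",rr,np.median(bp[:,2]))
for u,v in[(363,217),(363,215),(350,245),(415,330),(305,205)]: print((u,v),W[v,u],c["img"][v,u])
# button top: z 0.053-.063 near
b=(W[...,2]>.054)&(W[...,2]<.064)&(np.hypot(*(W[...,:2]-W[215,363,:2]).transpose(2,0,1))<.03)
print("button",W[b].mean(0),b.sum(),np.ptp(W[b],0))
E
```

```text
blk [ 282  187   47   45 1535]
dial 0.6132903099060059 0.0016415145946666598 0.045151595026254654 0.055626859038125476
box ((0.5992102026939392, -0.03800550103187561), (0.21820023655891418, 0.1295095682144165), 68.89464569091797) 0.0353262359487575
(363, 217) [ 0.59508142 -0.10947443  0.05794509] [189 183 166]
(363, 215) [ 0.59907203 -0.109657    0.05761356] [189 183 165]
(350, 245) [ 0.54370623 -0.08523406  0.03750486] [70 68 69]
(415, 330) [ 0.38068901 -0.21190482 -0.00128918] [160  96  59]
(305, 205) [0.62067307 0.00176099 0.05253071] [66 63 58]
button [ 0.59825444 -0.10996641  0.05751495] 154 [0.02587938 0.02704421 0.0070456 ]
```

```bash
cat > go.py <<'E'
import sys,numpy as np
from scipy.spatial.transform import Rotation as Ro
from plant import ctrl
s=ctrl.read_state(); R=Ro.from_euler('xyz',s["orientation"],degrees=True).as_matrix()
print("t",s["time_s"],"pos",s["eef_pos"].round(4),"F",s["wrist_force"].round(2),"w",round(s["gripper_width"],4),"J",s["joints"].round(1))
print(R.round(3))
D=np.array([.6138,.0014])
for a in sys.argv[1:]:
    t=np.array(eval(a)); d=R.T@(t-s["eef_pos"]); print(a,"shift",d.round(4),np.linalg.norm(d).round(4))
E
python3 go.py "[.6138,.0014,.2]" "[.6138+.03,.0014,.12]"
```

```text
t 0.1 pos [0.1555 0.6306 0.2475] F [-0.01  0.33 -0.71] w 0.0856 J [-79.9  30.8  -0.3  88.2   0.1  61.2  -4.1]
[[-0.    -0.971  0.239]
 [-0.002  0.239  0.971]
 [-1.    -0.    -0.002]]
[.6138,.0014,.2] shift [ 0.0483 -0.5955 -0.5011] 0.7798
[.6138+.03,.0014,.12] shift [ 0.1283 -0.6247 -0.4938] 0.8066
```

```bash
python3 -m inch '[[1,[0.005,-0.03,-0.025],[0,0,0]],[1,[0.01,-0.06,-0.05],[0,0,0]],[1,[0.012,-0.09,-0.075],[0,0,0]],[1,[0.012,-0.12,-0.10],[0,0,0]],[1,[0.012,-0.15,-0.125],[0,0,0]]]' 20
python3 -m inch '[[1,[0,-0.03,-0.025],[0,0,0]],[1,[0,-0.06,-0.05],[0,0,0]],[1,[0,-0.09,-0.075],[0,0,0]],[1,[0,-0.12,-0.10],[0,0,0]],[1,[0,-0.15,-0.125],[0,0,0]]]'
python3 -m inch '[[1,[0,-0.03,-0.025],[0,0,0]],[1,[0,-0.06,-0.05],[0,0,0]],[1,[0,-0.09,-0.075],[0,0,0]],[1,[0,-0.12,-0.10],[0,0,0]],[1,[0,-0.15,-0.125],[0,0,0]]]'
python3 go.py "[.6138,.0014,.2]" "[.6138+.03,.0014,.12]"
```

```text
time_s: 0.52
eef_pos: [0.272, 0.4717, 0.2357]
orientation: [173.9, 89.9, -109.9]
wrist_force: [2.4, 0.1, -0.3]
gripper_width: 0.0253
time_s: 0.93
eef_pos: [0.3877, 0.3147, 0.2362]
orientation: [140.6, 90.0, -143.2]
wrist_force: [0.3, 1.2, 0.3]
gripper_width: 0.0001
time_s: 1.35
eef_pos: [0.5034, 0.1575, 0.2362]
orientation: [114.0, 90.0, -169.9]
wrist_force: [0.1, 0.2, 0.6]
gripper_width: 0.0001
t 1.35 pos [0.5034 0.1575 0.2362] F [0.06 0.22 0.58] w 0.0001 J [-31.1  19.7  11.  107.9  -4.6  52.8  58.2]
[[-0.    -0.971  0.239]
 [-0.     0.239  0.971]
 [-1.     0.    -0.   ]]
[.6138,.0014,.2] shift [ 0.0362 -0.1446 -0.1251] 0.1946
[.6138+.03,.0014,.12] shift [ 0.1161 -0.1737 -0.1179] 0.24
```

```bash
python3 go.py "[.642,.0117,.1]"
python3 -m inch '[[1,[0.02,-0.033,-0.02],[0,0,0]],[1,[0.045,-0.066,-0.04],[0,0,0]],[1,[0.07,-0.099,-0.06],[0,0,0]],[1,[0.095,-0.132,-0.085],[0,0,0]],[1,[0.115,-0.155,-0.1],[0,0,0]]]'
python3 -m inch '[[1,[0.01,-0.012,-0.006],[0,0,0]],[1,[0.018,-0.0145,-0.0085],[0,0,0]],[1,[0.02,-0.0145,-0.0085],[0,0,0]]]'
python3 go.py "[.642,.0117,.1]" "[.642,.0117,.073]"
python3 - <<'E'
from plant import read_camera
import cv2,numpy as np
c=read_camera("scene"); w=read_camera("wrist"); cv2.imwrite("pics/w1.png",np.hstack([c["img"][100:340,80:480],w["img"][::1][:240,80:480]])[:,:,::-1])
E
```

```text
t 1.35 pos [0.5034 0.1575 0.2362] F [0.06 0.22 0.58] w 0.0001 J [-31.1  19.7  11.  107.9  -4.6  52.8  58.2]
[[-0.    -0.971  0.239]
 [-0.     0.239  0.971]
 [-1.     0.    -0.   ]]
[.642,.0117,.1] shift [ 0.1361 -0.1695 -0.1083] 0.2429
time_s: 1.77
eef_pos: [0.6251, 0.0292, 0.1254]
orientation: [176.1, 90.0, -107.8]
wrist_force: [1.0, 0.3, 0.1]
gripper_width: -0.0002
time_s: 2.02
eef_pos: [0.6353, 0.018, 0.1047]
orientation: [115.1, 89.8, -168.9]
wrist_force: [-1.2, 0.4, 0.1]
gripper_width: 0.0
t 2.0167 pos [0.6353 0.018  0.1047] F [-1.16  0.44  0.06] w 0.0 J [-13.2  39.7  10.7  96.2  -9.6  45.1  78. ]
[[-0.003 -0.971  0.241]
 [-0.001  0.241  0.971]
 [-1.     0.003 -0.001]]
[.642,.0117,.1] shift [ 0.0047 -0.008  -0.0045] 0.0103
[.642,.0117,.073] shift [ 0.0316 -0.0081 -0.0045] 0.033
```

View pics/w1.png

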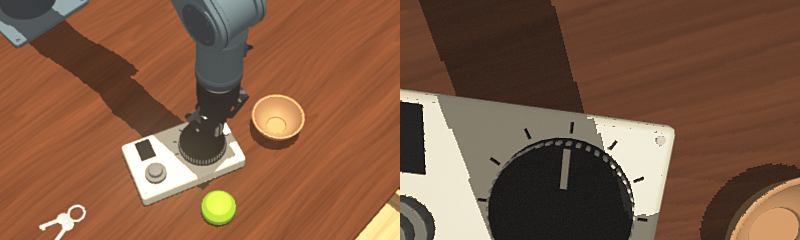

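The left panel (scene) shows the closed fingers above the dial. The right panel (wrist) shows the pointer at about (565,170), on the middle tick, with the other ticks visible. Now I settle and descend.

```bash
python3 -m inch '[[1,[0.01,0,0],[0,0,0]],[1,[0.02,0,0],[0,0,0]],[1,[0.02,0,0],[0,0,0]],[1,[0.02,0,0],[0,0,0]]]'; python3 go.py "[.642,.0117,.073]"
```

```text
time_s: 2.45
eef_pos: [0.6354, 0.0198, 0.086]
orientation: [97.1, 89.9, 173.3]
wrist_force: [0.8, -0.2, 0.8]
gripper_width: -0.0001
t 2.45 pos [0.6354 0.0198 0.086 ] F [ 0.8  -0.18  0.77] w -0.0001 J [-13.   41.2  10.3  96.6 -10.   43.2  78.3]
[[-0.001 -0.971  0.238]
 [ 0.     0.238  0.971]
 [-1.     0.001 -0.   ]]
[.642,.0117,.073] shift [ 0.013  -0.0084 -0.0063] 0.0167
```

```bash
python3 -m inch '[[1,[0.004,-0.0085,-0.0065],[0,0,0]],[1,[0.010,-0.0085,-0.0065],[0,0,0]],[1,[0.0125,-0.0085,-0.0065],[0,0,0]],[1,[0.0135,-0.0085,-0.0065],[0,0,0]],[1,[0.0135,-0.0085,-0.0065],[0,0,0]]]'; python3 go.py "[.642,.0117,.073]"
```

```text
time_s: 2.87
eef_pos: [0.643, 0.01, 0.0732]
orientation: [-160.7, 90.0, -84.6]
wrist_force: [-0.3, -0.6, 1.1]
gripper_width: -0.0001
t 2.8667 pos [0.643  0.01   0.0732] F [-0.33 -0.57  1.09] w -0.0001 J [-11.9  42.9  10.1  95.6 -10.1  42.5  79.2]
[[ 0.    -0.971  0.24 ]
 [-0.001  0.24   0.971]
 [-1.    -0.    -0.001]]
[.642,.0117,.073] shift [0.0002 0.0014 0.0014] 0.002
```

```bash
python3 -m inch '[[1,[0.0005,0,0],[0,0,0]],[1,[0.001,0,0],[0,0,0]],[1,[0.001,0,0],[0,0,0]]]';  python3 -m inch '[[1,[0.0005,0,0],[0,0,0]],[1,[0.001,0,0],[0,0,0]],[1,[0.001,0,0],[0,0,0]]]'
```

```text
time_s: 3.12
eef_pos: [0.643, 0.01, 0.0731]
orientation: [-149.9, 90.0, -73.8]
wrist_force: [-3.8, -2.8, 9.6]
gripper_width: 0.0003
time_s: 3.37
eef_pos: [0.6431, 0.0099, 0.073]
orientation: [-129.3, 90.0, -53.2]
wrist_force: [-5.8, -1.6, 16.7]
gripper_width: -0.0
```

```bash
python3 -m inch '[[1,[-0.0008,-0.0013,-0.0026],[0.094,0,0]],[1,[-0.0008,-0.0024,-0.0052],[0.188,0,0]],[1,[-0.0008,-0.0032,-0.0080],[0.283,0,0]],[1,[-0.0008,-0.0038,-0.0108],[0.377,0,0]],[1,[-0.0008,-0.0041,-0.0136],[0.471,0,0]]]'; python3 -m inch '[[1,[0,0,0],[0,0,0]],[1,[0,0,0],[0,0,0]]]'
python3 go.py
python3 - <<'E'
from plant import read_camera
import cv2,numpy as np
c=read_camera("top"); w=read_camera("wrist"); cv2.imwrite("pics/w2.png",np.hstack([cv2.resize(c["img"][150:290,220:420],(400,280)),w["img"][:280,80:480]])[:,:,::-1])
E
```

```text
time_s: 3.78
eef_pos: [0.6444, -0.0033, 0.0731]
orientation: [-25.7, 89.9, 23.2]
wrist_force: [-2.5, 0.5, 7.9]
gripper_width: 0.0001
time_s: 3.95
eef_pos: [0.6444, -0.0035, 0.0731]
orientation: [-46.3, 89.9, 2.8]
wrist_force: [-2.5, -0.7, 9.1]
gripper_width: 0.0001
t 3.95 pos [ 0.6444 -0.0035  0.0731] F [-2.48 -0.73  9.12] w 0.0001 J [-15.3  43.7  16.9  95.8 -17.1  43.   58.9]
[[ 0.002 -0.756  0.654]
 [ 0.     0.654  0.756]
 [-1.    -0.001  0.001]]
```

View pics/w2.png

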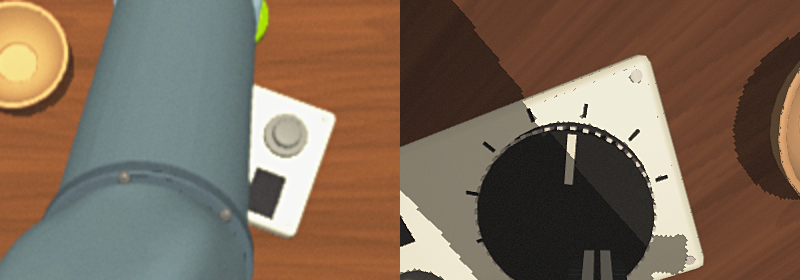

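In the wrist panel the pointer, at about (572,135), has passed the middle tick (531,116) and sits just short of the next one clockwise (585,110). That is about 25°, past the hump, so I lift off.

```bash
python3 -m inch '[[1,[-0.005,0,0],[0,0,0]],[1,[-0.015,0,0],[0,0,0]],[1,[-0.025,0,0],[0,0,0]],[1,[-0.035,0,0],[0,0,0]],[1,[-0.035,0,0],[0,0,0]]]'
python3 go.py "[.598,-.110,.105]"
python3 - <<'E'
from plant import read_camera
import cv2
w=read_camera("wrist"); cv2.imwrite("pics/w3.png",w["img"][:,:,::-1])
E
```

```text
time_s: 4.47
eef_pos: [0.6454, -0.0035, 0.1097]
orientation: [-46.4, 89.8, 2.8]
wrist_force: [0.8, -0.6, -0.9]
gripper_width: -0.0001
t 4.4667 pos [ 0.6454 -0.0035  0.1097] F [ 0.83 -0.6  -0.93] w -0.0001 J [-16.   40.7  18.   95.2 -16.2  46.4  58.2]
[[ 0.004 -0.757  0.654]
 [ 0.     0.654  0.757]
 [-1.    -0.003  0.003]]
[.598,-.110,.105] shift [ 0.0045 -0.0338 -0.1115] 0.1166
```

View pics/w3.png

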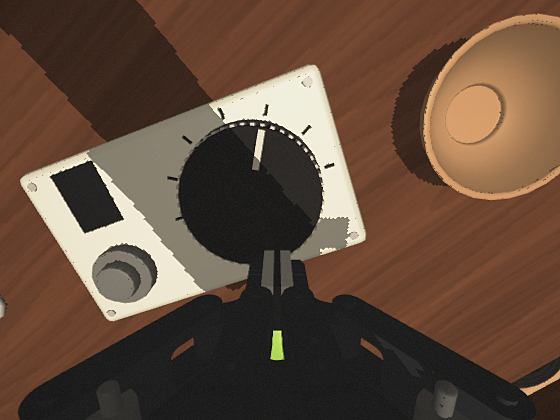

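The pointer (262,130) is now lined up with the first tick clockwise (266,109), and the fingers are clear of the dial. Next I move over to the button.

```bash
python3 -m inch '[[1,[0,-0.009,-0.028],[0,0,0]],[1,[0,-0.017,-0.056],[0,0,0]],[1,[0,-0.0255,-0.084],[0,0,0]],[1,[0,-0.034,-0.1115],[0,0,0]],[1,[0.005,-0.034,-0.1115],[0,0,0]]]'
python3 -m inch '[[1,[0,0,0],[0,0,0]],[1,[0,0,0],[0,0,0]]]'
python3 go.py "[.598,-.110,.077]"
```

```text
time_s: 4.93
eef_pos: [0.5937, -0.1181, 0.1026]
orientation: [-148.9, 89.7, -100.2]
wrist_force: [-0.2, 0.1, -0.1]
gripper_width: 0.0
time_s: 5.1
eef_pos: [0.5964, -0.1092, 0.1015]
orientation: [71.6, 89.9, 120.8]
wrist_force: [0.7, -0.1, 1.1]
gripper_width: 0.0
t 5.1 pos [ 0.5964 -0.1092  0.1015] F [ 0.72 -0.12  1.05] w 0.0 J [ -6.4  38.4  17.5 101.4 -16.   42.8  68.5]
[[-0.001 -0.757  0.654]
 [ 0.001  0.654  0.757]
 [-1.     0.001  0.   ]]
[.598,-.110,.077] shift [ 0.0245 -0.0017  0.0004] 0.0246
```

```bash
python3 -m inch '[[1,[0.01,-0.001,0],[0,0,0]],[1,[0.02,-0.0015,0],[0,0,0]],[1,[0.024,-0.0015,0],[0,0,0]],[1,[0.024,-0.0015,0],[0,0,0]]]'
python3 -m inch '[[1,[0.003,0,0],[0,0,0]],[1,[0.006,0,0],[0,0,0]],[1,[0.0075,0,0],[0,0,0]],[1,[0.0075,0,0],[0,0,0]],[1,[0.0075,0,0],[0,0,0]]]'
```

```text
time_s: 5.43
eef_pos: [0.5966, -0.11, 0.076]
orientation: [120.0, 89.8, 169.3]
wrist_force: [-0.7, 0.0, 0.2]
gripper_width: 0.0005
time_s: 5.85
eef_pos: [0.5977, -0.1108, 0.0707]
orientation: [16.6, 90.0, 65.8]
wrist_force: [-1.8, 2.1, 4.4]
gripper_width: 0.0005
```

```bash
python3 -m inch '[[1,[0.001,0,0],[0,0,0]],[1,[0.002,0,0],[0,0,0]],[1,[0.002,0,0],[0,0,0]],[1,[0.002,0,0],[0,0,0]]]'
python3 -m inch '[[1,[0.001,0,0],[0,0,0]],[1,[0.001,0,0],[0,0,0]],[1,[0.001,0,0],[0,0,0]]]'
```

```text
time_s: 6.18
eef_pos: [0.5977, -0.1107, 0.0691]
orientation: [17.0, 90.0, 66.2]
wrist_force: [-2.5, 2.3, 9.8]
gripper_width: -0.0001
time_s: 6.43
eef_pos: [0.5978, -0.1108, 0.0689]
orientation: [18.5, 89.9, 67.7]
wrist_force: [-5.7, 3.2, 17.7]
gripper_width: -0.0001
```

Height stopped changing at 69 mm while the force rose to 17.7 N, so the button is at its stop. Now I retract.

```bash
python3 -m inch '[[1,[-0.01,0,0],[0,0,0]],[1,[-0.03,0,0],[0,0,0]],[1,[-0.06,0,0],[0,0,0]],[1,[-0.09,0,0],[0,0,0]],[1,[-0.12,0,0],[0,0,0]]]'
python3 -m inch '[[1,[0,0.02,-0.03],[0,0,0]],[1,[0,0.04,-0.06],[0,0,0]],[1,[0,0.06,-0.08],[0,0,0]],[1,[0,0.06,-0.08],[0,0,0]]]'
python3 - <<'E'
from plant import read_camera
import cv2,numpy as np
from h import *
c=read_camera("wrist"); t=read_camera("top"); cv2.imwrite("pics/w4.png",np.hstack([cv2.resize(c["img"],(400,300)),cv2.resize(t["img"][110:290,190:430],(400,300))])[:,:,::-1])
a=np.load("top0.npz"); I0=a["img"].astype(int)
for n,(u,v) in dict(bowl=(227,178),paper=(338,158),keys=(455,250)).items():
    print(n,abs(t["img"].astype(int)-I0)[v-30:v+30,u-35:u+35].max(-1).mean())
W=cloud(c); b=(np.hypot(W[...,0]-.598,W[...,1]+.110)<.009); print("button z",b.sum(),np.median(W[b][:,2]) if b.any() else 0)
E
```

```text
time_s: 6.85
eef_pos: [0.5973, -0.1116, 0.1885]
orientation: [-152.8, 90.0, -103.7]
wrist_force: [0.8, 0.2, 0.4]
gripper_width: 0.0
time_s: 7.18
eef_pos: [0.4936, -0.1343, 0.1868]
orientation: [128.0, 89.7, 176.9]
wrist_force: [-0.3, 0.5, -0.1]
gripper_width: 0.0005
bowl 4.038095238095238
paper 4.094761904761905
keys 90.88738095238095
button z 244 0.057127951219834355
```

View pics/w4.png

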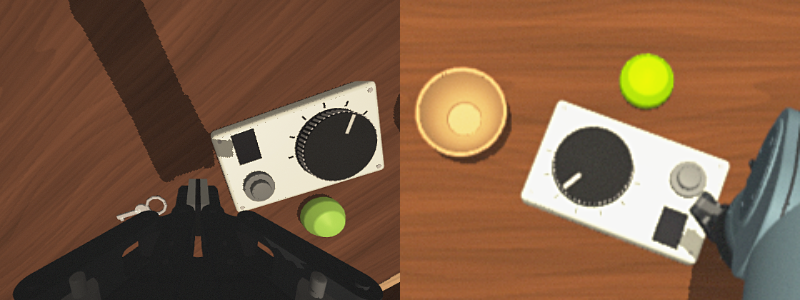

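Both panels show the dial one notch clockwise: in the top crop the pointer is at about (570,184), roughly 30° on from the start. The button is up (z 57 mm), the bowl and paperweight are unchanged, and the gripper is clear.

```bash
python3 -c "
from plant import job; print(job.finish_job())"
```

```text
the job is handed in; nothing more can be done
None
```

I turned the dial one notch clockwise, pressed the button fully down, let it come back up, and handed the job in after about 7 s. The hand-in reported no verdict.

- **Dial:** I dragged it about 27° with the closed fingertips, pressing with about 9 N, then lifted off. The wrist picture after lift-off, before the press, showed the pointer on the first tick clockwise. The top picture after the press puts it at roughly 30–32°.
- **Button:** I pressed until it stopped at a TCP height of 69 mm, where the force rose to 17.7 N. After I let go, its top measured 57 mm, against a nominal 58 mm, so it is up within the measuring error.
- **Bowl, keys and paperweight:** The bowl and paperweight look unchanged in the top view. The arm hid the keys in that view, so my image comparison there failed. The wrist picture shows them lying on the shelf, but I did not measure their position. The fingers never went near them.
- **Robot:** It stands clear, with only noise-level force at the wrist.

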